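# Close the slide dryer and take its plate temperature

### The arm

A 6-joint arm with a two-finger parallel gripper is mounted at the origin on a cart in front of the work surface, level with it; the furniture and walls round the work are solid. World frame = base frame: x ahead of the robot, y to its left, z up, the work surface at z = 0. Lengths are in m, angles in rad, forces in N, time in s.
With the tool pointing down it reaches from about 0.375 to 0.975 m from the base axis. Payload 3.8 kg.
Tool frame: the origin (TCP) lies at the very end of the fingers, on their centre line; the grasp point (between the pads) lies 19 mm behind it; z points along the fingers, y is the line along which they close (so a half turn about z gives the same grasp; the last joint's range is limited). The gripper opens to 88 mm and grips with 3 to 60 N. Pads are 18 mm wide; open, the fingers measure 123 mm over their backs; the gripper's body (75 mm by 187 mm) begins 45 mm behind the grasp point.
Start: joints at [1.294, 0.264, 1.604, -0, 1.274, -0.037], TCP at [0.16, 0.656, 0.239] pointing down, gripper open.
Joint ranges: [-2.63, 2.63], [-0.94, 2.18], [0.31, 2.57], [-1.31, 4.45], [0, 2.66], [-2.55, 2.55]. Speed limits (rad/s): [2.57, 2.57, 3.14, 3.14, 3.14, 3.14].

### API

Orientations are given as [roll, pitch, yaw] about the fixed x, y, z axes, in that order (R = Rz(yaw) Ry(pitch) Rx(roll)).
In Python, from workcell import ctrl gives the robot as it stands.
- The arm moves only by the tool apply_moves, never from a script. Its argument "moves" is a list that holds one entry, the list of rows, each a list of 6 numbers: the shift along the world's x, y, z scaled (see below), then the turn, a rotation vector about the world's x, y, z scaled (see below). A call has 1 to 10 rows; each row shifts and turns the commanded pose from where the row before left it; what a row does not reach is not made up. The controller multiplies each number of a shift by 0.04 m and each number of a turn by pi/2 rad. A row lasts 1/12 s, in which the tool goes at most 41.7 mm and 7.16 degrees, less where a joint would pass 70% of its speed; a pose out of reach is approached as far as the arm can. A call with a number of a shift or a turn outside -1 to 1 is refused whole. A call with a gripper value outside its range is refused whole. "fingers" is the gripper's target within -1 to 1 (shut at 1, half-way at 0, fully open at -1), set as the call begins (left out, the last holds). The fingers move at their own pace and stop on an object; "grip_force" is the grip in N (left out, the last holds). Time passes only in rows, so rows that do not move let the fingers close. It gives the time, the measured TCP pose, the force, the opening and the grip force at its end, in the units of the state.
- ctrl.get_state(): the state, without advancing time (a new reading comes with each control period).
- ctrl.camera(name): name is "side" or "top"; returns a dict with "pixels" (400x640x3 uint8, red, green, blue), "vfov" (degrees; the focal length in pixels is half the picture's height over the tangent of half this angle, whatever the lens; pixels are square), "cx", "cy" (the principal point, pixels), "R" (3x3) and "t" (3): a world point X has camera coordinates R X + t. Camera axes: x right, y down, z forward; pixel columns grow to the right and rows downward; lengths in m; the calibration is good to about 2 mm. A picture is of the moment at which its call begins. There is no depth.
- ctrl.job_done(): hands the job in; it is judged then, once.
Trained networks look in a picture, given as the dict that the camera call returned (one of the last four; its "shot" number tells which), for a name from the list of things; names that differ only in an ending like _2 or _b are one class to them, and where a whole thing is asked for, a point or a joint stands for the part that bears it (a point fixed in the world has none). Each returns a list of dicts, best first, with "p" (0 to 1); they miss things now and then, are a little off and sometimes report something else, mostly with a low value. They report only what shows in the picture. A call takes as long as a camera call. They do not tell look-alikes from the thing itself.
- ctrl.find_in(picture, target): "location" ([x, y, z] in m, in the coordinates of the camera as it stood for that picture, good to about 4 mm: the middle of the surface that is visible of it).
- ctrl.mark_of(picture, target): "location" ([x, y, z] in m, in the coordinates of the camera as it stood for that picture, good to about 4 mm: a listed point, or the origin of a listed thing).
The state is a dict: "time": time; "q": joint angles; "dq": joint speeds; "tau": joint torques, N m; "tool_pos": TCP position; "tool_rot": TCP orientation; "ft_force": force on the tool from outside, world axes, zero at the start; "wrist_torque": the same for the moment, N m; "grip_width": opening from 0.0 (shut) to 1.0 (fully open); "grasp_force": force on a finger pad.
Only numpy, scipy, OpenCV 4.12 (cv2) and the standard library are available. Lean on these libraries where they do the work, as an engineer would, in place of code of your own. Each camera call takes 0.05 s, during which the arm holds its last target. There are 200 camera calls.

### The job

The bench-top slide dryer has to have its plate temperature checked, and the reading only counts with the drawer shut. First push the open slide drawer fully home until it clicks into its catch; then lift the surface thermometer out of its stand and hold its sprung foot on the round check disc on the dryer's sloping plate: on the centre of the disc, square to the plate, and pressed gently so that the foot is about half-way into its spring travel. Finish while still holding the thermometer there, and leave the stand and the other things on the bench where they are.

Things in the scene. Friction and masses are not known exactly. Their poses are not given: they have to be found in the camera images.
- warmer: bench-top slide dryer, a white housing 160 mm deep, 190 mm wide, fixed to the bench; 80 mm high in front and 123 mm at the back under a sloping aluminium plate 10 mm thick (slope 15 degrees, falling towards the front). Origin: centre of its underside on the bench; x points from front to back, y to its left, z up. The drawer is in the left two thirds of the front, a control panel with a knob in the right third. Two glass slides lie (fixed) on the upper half of the plate
- tray (a joint): how far the slide drawer stands open, in m: 0 is fully home, up to 0.10; it slides out along the dryer's -x. Light friction (about 1 N); a sprung ball catch resists with about 4 N from 11 to 4 mm before home and then draws the drawer in and keeps it there
- tray_handle (a point): middle of the drawer's bow handle, a level steel bar 8 mm thick and 60 mm wide along the dryer's y, 43 mm above the bench; the bar's middle stands 20 mm in front of the drawer's front panel (panel 126 mm wide, from 18 to 58 mm above the bench), and with the drawer home 32 mm in front of the housing. Axes as the dryer's: pushing along +x closes it
- check_disc: round steel check disc, 28 mm across and 2 mm thick, with an engraved ring 20 mm across and a centre dot, stuck somewhere across the lower half of the sloping plate. Origin: centre of its underside; z is square to the plate (leaning 15 degrees to the dryer's front), x points up the slope
- check_spot (a point): the marked spot: centre of the upper face of the check disc; axes as the check disc's
- probe: hand-held surface thermometer standing upright in its stand. Grey handle 24 mm (its x) by 34 mm (its y) by 85 mm high with flat sides, below it a round collar 15 mm thick and 22 mm long, a steel sleeve 9 mm thick and 38 mm long and a round sprung foot 12 mm across; 100 g. Origin: centre of the underside of the handle, 72 mm above the face of the free foot; z points up along the thermometer, away from the foot
- probe_handle (a point): centre of the thermometer's handle, half-way up its 85 mm, 42.5 mm above its underside and 114.5 mm above the face of the free foot; grasp here, across 24 mm or 34 mm. Axes as the thermometer's
- probe_tip (a point): centre of the face of the thermometer's sprung foot (it moves with the foot). Axes as the thermometer's
- foot (a joint): how far the sprung foot is pushed in, in m: 0 free, 0.006 fully in; it takes about 1.4 N to start, 3.5 N at half-way (3 mm), 5.6 N fully in
- stand: stand of the thermometer: weighted round foot 64 mm across, 0.6 kg, loose on the bench, with an upright tube 29 mm outside, 21 mm inside, whose rim is 95 mm above the bench; the handle rests on the rim, collar, sleeve and foot hang 72 mm down inside, with 3 mm of play round the collar. Lift the thermometer straight up by more than 75 mm to clear it. Origin: centre of its underside
- beaker: bystander: clear glass beaker, 45 mm wide, 58 mm high, left of the dryer; origin at the centre of its underside
- dropper_bottle: bystander: amber dropper bottle, 38 mm wide, 111 mm high, behind and left of the dryer; origin at the centre of its underside
- cotton_cup: bystander: white cup of cotton, 56 mm wide, 50 mm high, near the front left corner of the bench; origin at the centre of its underside
- timer: bystander: flat white laboratory timer, 58 x 62 x 20 mm, in front; origin at the centre of its underside
- coverslips: bystander: small box of cover glasses, 31 x 31 x 20 mm, between the dryer and the microscope; origin at the centre of its underside
- tweezers: bystander: steel tweezers, 124 mm long, 14 mm wide, 9 mm high, lying along the front edge; origin at the middle of its underside
Mind the look-alikes: they are no part of the job. What is shaped like the stand but orange or red is not meant.

How it is judged:
By the outcome, as a careful person would: the job done as asked, in the order asked, and still so for the second after the job is handed in, while the arm keeps its last pose, push and grip.
It also fails if it takes over 54 s, if anything falls off the work surface, if the arm or the gripper's body presses on something with over 40 N, if the wrist force passes 120 N, or if a joint passes its speed limit or range.

## Working session

There is one attempt and no reset: what is moved stays moved. The work goes in short steps, Python scripts to look and compute and a tool call to move; the robot and the scene stay as the last step left them, time stands still between calls to the robot, and variables do not carry over. Pictures are saved under pics/ and viewed, at most 10 in all, crops included, and the job is handed in when it is done.

Besides the shell and the picture viewer there is one more tool, called after "Call:" as a command line: name --argument value ..., lists and objects as JSON in quotes. apply_moves: Moves the arm, as the interface text tells. Its arguments: {"type":"object","properties":{"moves":{"type":"array"},"fingers":{"type":"number"},"grip_force":{"type":"number"}},"required":["moves"]}

```bash
mkdir -p pics; cat > h.py <<'E'
import numpy as np, cv2
from workcell import ctrl
def w(c,p): return np.array(c["R"]).T@(np.array(p)-np.array(c["t"]))
def save(c,n): cv2.imwrite("pics/"+n,np.array(c["pixels"])[:,:,::-1])
def px(c,X):
    p=np.array(c["R"])@np.array(X)+np.array(c["t"]);f=200/np.tan(np.radians(c["vfov"]/2))
    return np.round([c["cx"]+f*p[0]/p[2],c["cy"]+f*p[1]/p[2]],1)
def ray(c,u,v,z):
    f=200/np.tan(np.radians(c["vfov"]/2));R=np.array(c["R"]);o=-R.T@np.array(c["t"])
    d=R.T@np.array([(u-c["cx"])/f,(v-c["cy"])/f,1]);return o+d*(z-o[2])/d[2]
E
python3 - <<'E'
from h import *
print({k:np.round(v,3) if not isinstance(v,dict) else v for k,v in ctrl.get_state().items()})
for n in ("side","top"):
    c=ctrl.camera(n);save(c,n+"1.png")
    for t in ["warmer","tray_handle","check_spot","check_disc","probe","probe_handle","stand","beaker","dropper_bottle"]:
        for d in ctrl.mark_of(c,t)[:3]:
            X=w(c,d["location"]);print(n,t,round(d["p"],2),np.round(X,4),px(c,X))
E
```

```text
{'time': np.float64(0.0), 'q': array([ 1.294,  0.265,  1.605, -0.   ,  1.274, -0.037]), 'dq': array([ 0.002, -0.002, -0.001, -0.002, -0.001, -0.001]), 'tau': array([ 0.0000e+00, -5.0211e+01, -3.5688e+01,  7.3000e-02,  2.9000e-02,
       -0.0000e+00]), 'tool_pos': array([0.16 , 0.655, 0.237]), 'tool_rot': array([-3.139, -0.   ,  2.902]), 'ft_force': array([-0.061,  0.263,  0.276]), 'wrist_torque': array([0.037, 0.072, 0.007]), 'grasp_force': np.float64(0.0), 'grip_width': np.float64(1.001)}
side check_spot 0.53 [0.6021 0.1407 0.1087] [346.1 208.3]
side probe 0.89 [0.4707 0.3965 0.0929] [287.5 152. ]
side probe_handle 0.91 [0.4694 0.4002 0.1335] [286.3 139. ]
side stand 0.84 [0.5775 0.332  0.0035] [326.8 189.4]
side stand 0.66 [0.4562 0.2811 0.0019] [284.4 203.9]
side stand 0.65 [0.471  0.4004 0.0009] [289.1 176.8]
side beaker 0.5 [ 0.6073  0.4175 -0.0025] [334.  172.2]
side dropper_bottle 0.6 [ 0.6931  0.3704 -0.002 ] [364.6 180.6]
top warmer 0.85 [ 0.6176  0.146  -0.0008] [327.7 174.2]
top check_spot 0.46 [0.5983 0.135  0.1141] [333.4 172.9]
top check_disc 0.53 [0.6071 0.1326 0.1109] [334.3 169.5]
top check_disc 0.41 [ 3.361e-01  4.023e-01 -2.000e-04] [231.2 282.4]
top probe 0.8 [0.4703 0.3981 0.0967] [224.  228.9]
top probe_handle 0.74 [0.4743 0.3963 0.1336] [220.7 226.4]
top stand 0.81 [0.5722 0.3342 0.004 ] [257.3 191.8]
top stand 0.74 [0.4684 0.4008 0.0011] [232.1 231.3]
top stand 0.55 [0.4569 0.2791 0.0018] [278.3 234.9]
top beaker 0.72 [ 0.6096  0.4184 -0.0007] [226.1 178.7]
top beaker 0.55 [0.4671 0.1651 0.0436] [321.6 229.6]
top dropper_bottle 0.57 [0.6897 0.3718 0.001 ] [243.6 149.1]
```

View pics/side1.png

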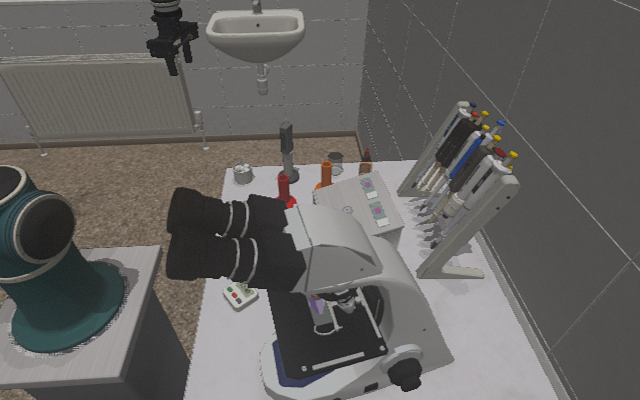

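View pics/top1.png

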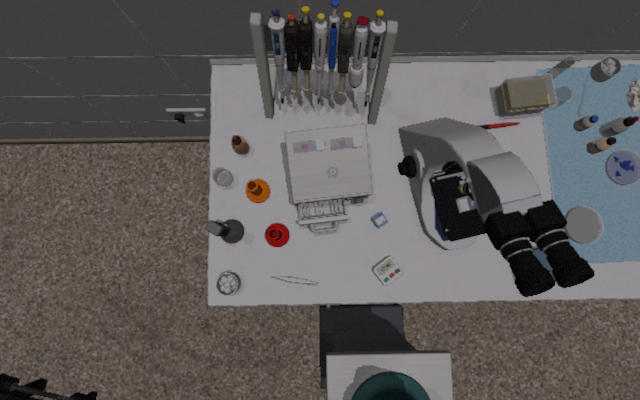

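The pictures show the dryer at top (328,170), with the drawer open and its handle near (323,230), and the disc at (333,172). There are three stand-like things in the top view: grey at (231,231) holding the thermometer, red at (277,235) and orange at (258,190). The grey one fits, because it isn't red or orange and it carries the probe. I'll confirm that in an enlarged crop.

```bash
python3 - <<'E'
from h import *
c=ctrl.camera("top")
im=np.array(c["pixels"])[:,:,::-1]
cv2.imwrite("pics/crop1.png",cv2.resize(im[115:265,200:390],None,fx=4,fy=4,interpolation=cv2.INTER_CUBIC))
print(c["vfov"],c["cx"],c["cy"],-np.array(c["R"]).T@np.array(c["t"]))
E
```

```text
55.59950077961904 322.9504656811417 203.80737426269437 [0.42390208 0.16980116 1.00402355]
```

View pics/crop1.png

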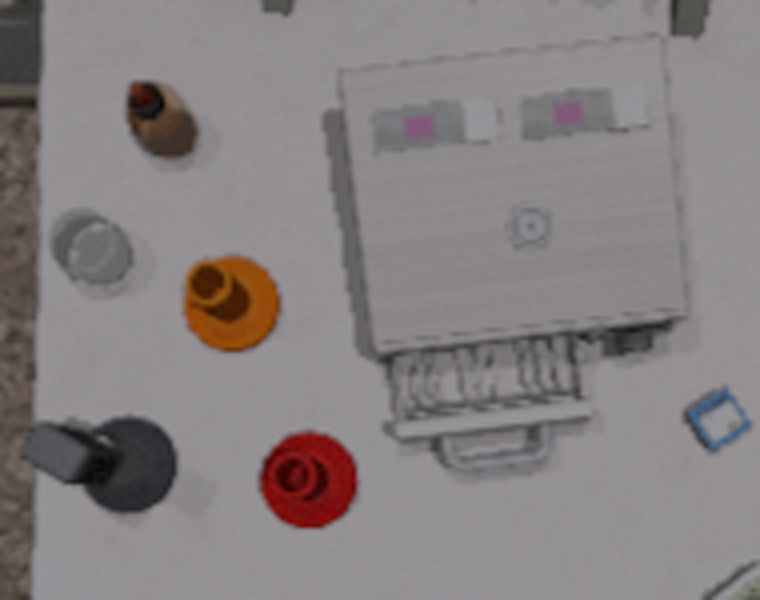

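The crop confirms it: the grey stand at crop (130,464) holds the grey thermometer, and the red and orange ones are empty decoys. Next I'll fit the dryer pose from the plate corners and work out the disc, the handle and the thermometer's yaw.

```bash
python3 - <<'E'
from h import *
from scipy.optimize import least_squares
c=ctrl.camera("top"); s=ctrl.camera("side")
P=lambda x,y:(200+x/4-.375,115+y/4-.375)
corn=[(-.08,.095,.09,*P(380,352)),(-.08,-.095,.09,*P(686,318)),(.08,.095,.133,*P(340,70)),(.08,-.095,.133,*P(665,37))]
f=200/np.tan(np.radians(c["vfov"]/2))
def pr(X):
    p=np.array(c["R"])@X+np.array(c["t"]);return np.array([c["cx"]+f*p[0]/p[2],c["cy"]+f*p[1]/p[2]])
def W(q,x,y,z):
    C,S=np.cos(q[2]),np.sin(q[2]);return np.array([q[0]+C*x-S*y,q[1]+S*x+C*y,z])
r=least_squares(lambda q:np.concatenate([pr(W(q,a,b,z))-[u,v] for a,b,z,u,v in corn]),[.617,.146,0])
q=r.x;print("warmer",q,np.degrees(q[2]),r.fun.round(1))
z=.11
for _ in range(20):
    X=ray(c,*P(531,227),z);d=X[:2]-q[:2];lx=np.cos(q[2])*d[0]+np.sin(q[2])*d[1];ly=-np.sin(q[2])*d[0]+np.cos(q[2])*d[1]
    z=.08+(lx+.08)*np.tan(np.radians(15))+.0124
print("disc",X,lx,ly)
for n,p in (("L",(447,463)),("R",(546,455)),("M",(497,460))):
    X=ray(c,*P(*p),.045);d=X[:2]-q[:2];print(n,X,np.cos(q[2])*d[0]+np.sin(q[2])*d[1],-np.sin(q[2])*d[0]+np.cos(q[2])*d[1])
print("stand",ray(c,*P(130,464),.008))
for t in ["timer","coverslips","cotton_cup","tweezers","tray_handle"]:
    for d in ctrl.mark_of(c,t)[:1]:print(t,d["p"],w(c,d["location"]).round(3))
a=np.array(c["pixels"])[205:255,200:255,::-1];b=np.array(s["pixels"])[110:190,265:320,::-1]
a=cv2.resize(a,(440,400),interpolation=cv2.INTER_CUBIC);b=cv2.resize(b,(330,480),interpolation=cv2.INTER_CUBIC)
o=np.zeros((480,770,3),np.uint8);o[:400,:440]=a;o[:,440:]=b;cv2.imwrite("pics/crop2.png",np.clip(o*1.6,0,255).astype(np.uint8))
for yaw in (0,20,40,60): 
  pass
E
```

```text
warmer [0.62148749 0.14457833 0.09493805] 5.4395493658465215 [-0.8 -0.6  0.4 -0.7  0.9  0.8 -0.5  0.5]
disc [0.60310442 0.13722969 0.10874573] -0.018996906360591474 -0.0055729167208004166
L [0.4654261  0.19100419 0.045     ] -0.1509576548389496 0.06101070438029629
R [0.46938984 0.128423   0.045     ] -0.1529441722893532 -0.0016644121823577978
M [0.46677107 0.15942628 0.045     ] -0.15261217855772946 0.029447500630650728
stand [0.46996047 0.39914111 0.008     ]
timer 0.66 [0.361 0.004 0.   ]
coverslips 0.48 [ 0.492  0.013 -0.   ]
cotton_cup 0.88 [0.336 0.403 0.002]
tweezers 0.63 [0.342 0.238 0.003]
tray_handle 0.97 [0.465 0.163 0.046]
```

View pics/crop2.png

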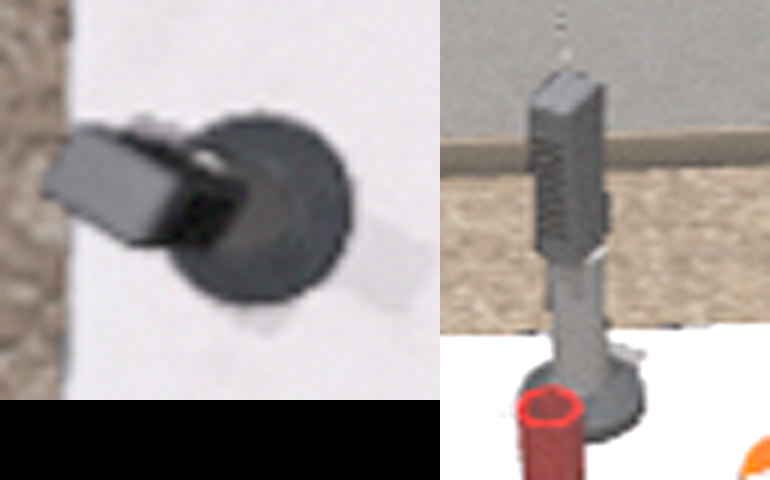

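Call:
apply_moves --moves '[[[0.336, -0.624, 0, 0, 0, 0.0213], [0.336, -0.624, 0, 0, 0, 0.0213], [0.336, -0.624, 0, 0, 0, 0.0213], [0.336, -0.624, 0, 0, 0, 0.0213], [0.336, -0.624, 0, 0, 0, 0.0213], [0.336, -0.624, 0, 0, 0, 0.0213], [0.336, -0.624, 0, 0, 0, 0.0213], [0.336, -0.624, 0, 0, 0, 0.0213], [0.336, -0.624, 0, 0, 0, 0.0213], [0.336, -0.624, 0, 0, 0, 0.0213]]]' --fingers 1 --grip_force 20

```text
time: 2.23
tool_pos: [0.2952, 0.4049, 0.2389]
tool_rot: [3.141, 0.0, -3.045]
ft_force: [0.3, 0.6, 0.5]
grip_width: 0.265
grasp_force: 0.0
```

Call:
apply_moves --moves '[[[0.336, -0.624, 0, 0, 0, 0], [0.336, -0.624, 0, 0, 0, 0], [0.336, -0.624, 0, 0, 0, 0], [0.336, -0.624, 0, 0, 0, 0], [0.336, -0.624, 0, 0, 0, 0], [0.336, -0.624, 0, 0, 0, 0], [0.336, -0.624, 0, 0, 0, 0], [0.336, -0.624, 0, 0, 0, 0], [0.336, -0.624, 0, 0, 0, 0], [0.336, -0.624, 0, 0, 0, 0]]]'

```text
time: 3.07
tool_pos: [0.4296, 0.1552, 0.239]
tool_rot: [3.141, 0.001, -3.047]
ft_force: [0.8, 0.6, 0.0]
grip_width: 0.005
grasp_force: 0.0
```

Call:
apply_moves --moves '[[[0, 0, -0.505, 0, 0, 0], [0, 0, -0.505, 0, 0, 0], [0, 0, -0.505, 0, 0, 0], [0, 0, -0.505, 0, 0, 0], [0, 0, -0.505, 0, 0, 0], [0, 0, -0.505, 0, 0, 0], [0, 0, -0.505, 0, 0, 0], [0, 0, -0.505, 0, 0, 0], [0, 0, -0.505, 0, 0, 0], [0, 0, -0.505, 0, 0, 0]]]'

```text
time: 3.9
tool_pos: [0.4294, 0.1565, 0.0361]
tool_rot: [3.141, 0.001, -3.047]
ft_force: [-0.6, 0.3, 0.4]
grip_width: 0.007
grasp_force: 0.0
```

```bash
python3 - <<'E'
from h import *
s=ctrl.get_state();print(s["tool_pos"],s["ft_force"])
c=ctrl.camera("top")
im=np.array(c["pixels"])[:,:,::-1]
cv2.imwrite("pics/crop3.png",cv2.resize(im[180:280,260:390],None,fx=5,fy=5,interpolation=cv2.INTER_CUBIC))
P=lambda x,y:(200+x/8-.4,205+y/8-.4)
K=[ray(c,*P(*p),.18) for p in((45,190),(90,125),(180,175),(135,245))]
print(np.round(K,4),np.mean(K,0))
for i in range(4):
  d=K[(i+1)%4]-K[i];print(np.linalg.norm(d),np.degrees(np.arctan2(d[1],d[0])))
E
```

```text
[0.42937111 0.15654757 0.03610855] [-0.62678819  0.31334611  0.4075854 ]
[[0.4679 0.4177 0.18  ]
 [0.4854 0.4058 0.18  ]
 [0.4714 0.3813 0.18  ]
 [0.4527 0.3932 0.18  ]] [0.46932696 0.39951535 0.18      ]
0.02108172467916061 -34.28760582102718
0.028240676042159848 -119.68613487817274
0.02216727287924993 147.53220545984686
0.02887818264719901 58.07651899710688
```

View pics/crop3.png

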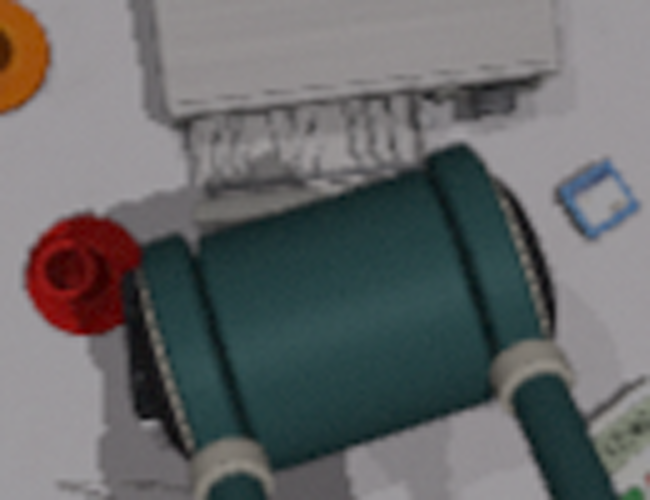

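The arm hides the handle and the red stand clears the gripper. Pushing along the dryer's +x.

Call:
apply_moves --moves '[[[0.124, 0.012, 0, 0, 0, 0], [0.124, 0.012, 0, 0, 0, 0], [0.124, 0.012, 0, 0, 0, 0], [0.124, 0.012, 0, 0, 0, 0], [0.124, 0.012, 0, 0, 0, 0], [0.124, 0.012, 0, 0, 0, 0], [0.124, 0.012, 0, 0, 0, 0], [0.124, 0.012, 0, 0, 0, 0], [0.124, 0.012, 0, 0, 0, 0], [0.124, 0.012, 0, 0, 0, 0]]]'

```text
time: 4.78
tool_pos: [0.4791, 0.1613, 0.0367]
tool_rot: [3.142, -0.0, -3.047]
ft_force: [-1.7, 0.1, 0.4]
grip_width: 0.005
grasp_force: 0.6
```

Call:
apply_moves --moves '[[[0.075, 0.007, 0, 0, 0, 0], [0.075, 0.007, 0, 0, 0, 0], [0.075, 0.007, 0, 0, 0, 0]]]'

```text
time: 5.03
tool_pos: [0.4855, 0.1618, 0.0361]
tool_rot: [-3.141, -0.006, -3.047]
ft_force: [-7.1, 0.6, 5.5]
grip_width: 0.006
grasp_force: 3.6
```

Call:
apply_moves --moves '[[[0.05, 0.005, 0, 0, 0, 0], [0.05, 0.005, 0, 0, 0, 0]]]'

```text
time: 5.2
tool_pos: [0.4907, 0.1624, 0.0362]
tool_rot: [-3.141, -0.002, -3.047]
ft_force: [-1.0, 1.1, 0.8]
grip_width: 0.009
grasp_force: 0.9
```

Call:
apply_moves --moves '[[[0.05, 0.005, 0, 0, 0, 0], [0.05, 0.005, 0, 0, 0, 0]]]'

```text
time: 5.37
tool_pos: [0.4917, 0.1624, 0.0358]
tool_rot: [-3.141, -0.009, -3.047]
ft_force: [-16.4, -0.2, 12.7]
grip_width: 0.004
grasp_force: 8.3
```

Call:
apply_moves --moves '[[[-0.25, -0.024, 0, 0, 0, 0], [-0.25, -0.024, 0, 0, 0, 0], [-0.25, -0.024, 0, 0, 0, 0], [-0.25, -0.024, 0, 0, 0, 0], [0, 0, 0.85, 0, 0, 0], [0, 0, 0.85, 0, 0, 0], [0, 0, 0.85, 0, 0, 0], [0, 0, 0.85, 0, 0, 0], [0, 0, 0.85, 0, 0, 0], [0, 0, 0.85, 0, 0, 0]]]'

```text
time: 6.2
tool_pos: [0.4549, 0.1589, 0.2425]
tool_rot: [3.141, 0.001, -3.047]
ft_force: [1.2, 0.0, -0.1]
grip_width: 0.004
grasp_force: 0.0
```

Call:
apply_moves --moves '[[[0.045, 0.6, 0, 0, 0, -0.0404], [0.045, 0.6, 0, 0, 0, -0.0404], [0.045, 0.6, 0, 0, 0, -0.0404], [0.045, 0.6, 0, 0, 0, -0.0404], [0.045, 0.6, 0, 0, 0, -0.0404], [0.045, 0.6, 0, 0, 0, -0.0404], [0.045, 0.6, 0, 0, 0, -0.0404], [0.045, 0.6, 0, 0, 0, -0.0404], [0.045, 0.6, 0, 0, 0, -0.0404], [0.045, 0.6, 0, 0, 0, -0.0404]]]' --fingers -1

```text
time: 7.03
tool_pos: [0.4732, 0.4001, 0.2407]
tool_rot: [3.141, 0.0, 2.599]
ft_force: [0.4, -0.7, -0.2]
grip_width: 0.737
grasp_force: 0.0
```

```bash
python3 - <<'E'
from h import *
s=ctrl.get_state();print(s["tool_pos"],s["tool_rot"],s["grip_width"])
c=ctrl.camera("top");k=ctrl.camera("side")
for n,cc in(("t",c),("s",k)):
  for t in("probe_handle","probe","check_spot","tray_handle","stand"):
    for d in ctrl.mark_of(cc,t)[:3]:print(n,t,d["p"],w(cc,d["location"]).round(4))
im=np.array(c["pixels"])[:,:,::-1]
a=cv2.resize(im[115:265,200:390],None,fx=4,fy=4,interpolation=cv2.INTER_CUBIC)
cv2.imwrite("pics/crop4.png",a)
E
```

```text
[0.47318844 0.40006697 0.24066854] [3.14108676e+00 3.90021033e-04 2.59885727e+00] 0.7374699105119078
t probe 0.74 [0.5044 0.1651 0.0431]
t check_spot 0.43 [0.6018 0.1354 0.1138]
t tray_handle 0.59 [0.5061 0.1669 0.0421]
t stand 0.98 [0.5694 0.3351 0.0022]
t stand 0.5 [0.4685 0.4019 0.0038]
s probe_handle 0.84 [0.471  0.3986 0.133 ]
s probe 0.55 [0.4691 0.3996 0.0946]
s check_spot 0.56 [0.6051 0.1425 0.1099]
s stand 0.73 [0.5762 0.3342 0.0033]
s stand 0.71 [0.4713 0.4003 0.004 ]
s stand 0.6 [ 4.549e-01  2.788e-01 -2.000e-04]
```

View pics/crop4.png

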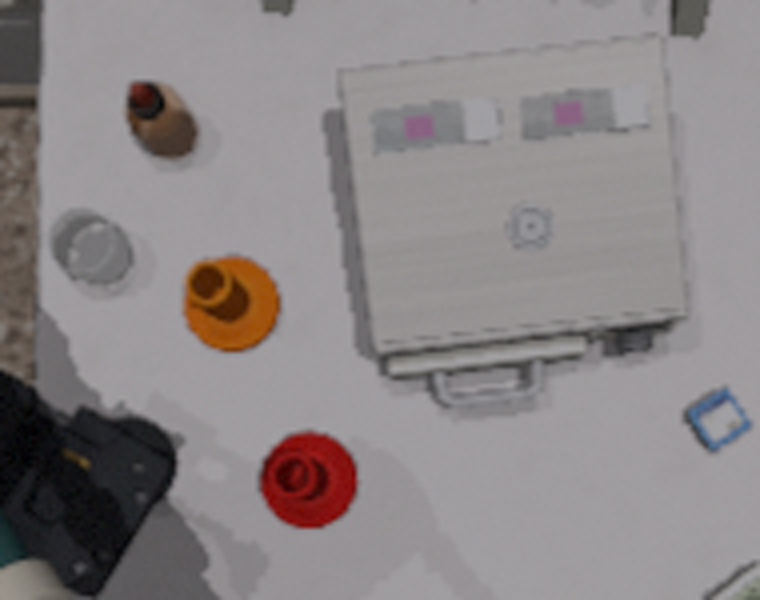

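The drawer is home: its panel sits against the housing at crop (485,358). The handle reads 0.506 against the 0.507 predicted. Now descending onto the thermometer.

Call:
apply_moves --moves '[[[-0.075, -0.01, 0, 0, 0, 0], [0, 0, -0.2, 0, 0, 0], [0, 0, -0.35, 0, 0, 0], [0, 0, -0.35, 0, 0, 0], [0, 0, -0.35, 0, 0, 0], [0, 0, -0.35, 0, 0, 0], [0, 0, -0.35, 0, 0, 0], [0, 0, -0.35, 0, 0, 0], [0, 0, -0.35, 0, 0, 0], [0, 0, -0.3, 0, 0, 0]]]' --fingers -1

```text
time: 8.47
tool_pos: [0.4703, 0.3984, 0.1206]
tool_rot: [-3.14, -0.0, 2.602]
ft_force: [-0.1, -0.1, -1.5]
grip_width: 1.001
grasp_force: 0.0
```

Call:
apply_moves --moves '[[[0, 0, 0, 0, 0, 0], [0, 0, 0, 0, 0, 0], [0, 0, 0, 0, 0, 0], [0, 0, 0, 0, 0, 0], [0, 0, 0, 0, 0, 0], [0, 0, 0, 0, 0, 0], [0, 0, 0, 0, 0, 0], [0, 0, 0, 0, 0, 0], [0, 0, 0, 0, 0, 0], [0, 0, 0, 0, 0, 0]]]' --fingers 1 --grip_force 25

```text
time: 9.3
tool_pos: [0.4709, 0.3989, 0.1231]
tool_rot: [3.141, 0.0, 2.602]
ft_force: [0.7, 0.2, 2.1]
grip_width: 0.384
grasp_force: 25.0
```

Call:
apply_moves --moves '[[[0, 0, 0.2, 0, 0, 0], [0, 0, 0.4, 0, 0, 0], [0, 0, 0.4, 0, 0, 0], [0, 0, 0.4, 0, 0, 0], [0, 0, 0.4, 0, 0, 0], [0, 0, 0.4, 0, 0, 0], [0, 0, 0.5, 0, 0, 0], [0, 0, 0.5, 0, 0, 0], [0, 0, 0.5, 0, 0, 0], [0, 0, 0.3, 0, 0, 0]]]' --grip_force 35

```text
time: 10.13
tool_pos: [0.4712, 0.399, 0.2855]
tool_rot: [3.139, 0.001, 2.602]
ft_force: [0.4, 0.8, -0.6]
grip_width: 0.382
grasp_force: 35.0
```

```bash
python3 - <<'E'
from h import *
s=ctrl.get_state();print(s["tool_pos"],s["tool_rot"],s["ft_force"],s["grip_width"],s["grasp_force"])
c=ctrl.camera("top");k=ctrl.camera("side")
for n,cc in(("t",c),("s",k)):
  for t in("probe_handle","probe","probe_tip","stand"):
    for d in ctrl.mark_of(cc,t)[:3]:
      X=w(cc,d["location"]);print(n,t,d["p"],X.round(4),px(cc,X))
T=s["tool_pos"]
for z in(-.1,-.028,.057):print(z,px(k,T+[0,0,z]))
im=np.array(k["pixels"])[40:190,240:350,::-1]
cv2.imwrite("pics/crop5.png",cv2.resize(im,None,fx=4,fy=4,interpolation=cv2.INTER_CUBIC))
E
```

```text
[0.47115819 0.39902471 0.28551662] [3.13914298e+00 9.91785320e-04 2.60181740e+00] [ 0.4468017   0.75011767 -0.58428427] 0.38225876100668543 34.990814882330596
t stand 0.97 [0.5708 0.3343 0.0018] [257.4 192.4]
t stand 0.57 [ 0.4648  0.4045 -0.0006] [230.8 232.8]
s probe 0.87 [0.47   0.3969 0.2576] [283.9  97.7]
s probe 0.59 [ 0.3616 -0.0038 -0.0028] [241.7 296.4]
s stand 0.76 [0.4538 0.2779 0.0011] [283.6 204.9]
s stand 0.61 [0.4715 0.4036 0.0008] [289.3 176.1]
s stand 0.51 [ 5.743e-01  3.348e-01 -1.000e-04] [325.6 189.8]
-0.1 [285.9 122.5]
-0.028 [284.3  97.3]
0.057 [282.3  64. ]
```

View pics/crop5.png

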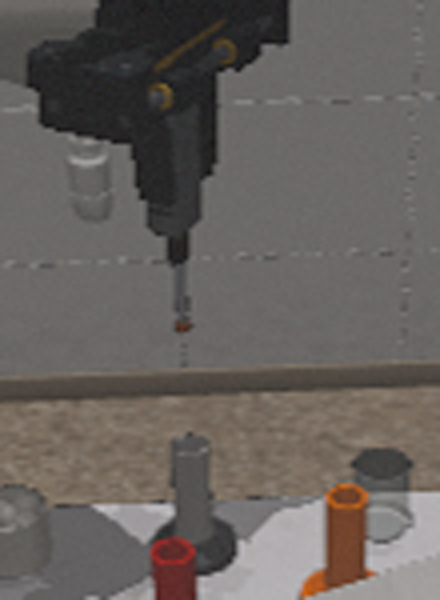

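The thermometer hangs with its foot at (285.4,121.9), within 0.6 px of the (285.9,122.5) predicted. The stand is still in place. Next I'll carry it over the plate while tilting.

Call:
apply_moves --moves '[[[0.214, -0.666, 0, 0.00158, -0.0166, 0], [0.214, -0.666, 0, 0.00158, -0.0166, 0], [0.214, -0.666, 0, 0.00158, -0.0166, 0], [0.214, -0.666, 0, 0.00158, -0.0166, 0], [0.214, -0.666, 0, 0.00158, -0.0166, 0], [0.214, -0.666, 0, 0.00158, -0.0166, 0], [0.214, -0.666, 0, 0.00158, -0.0166, 0], [0.214, -0.666, 0, 0.00158, -0.0166, 0], [0.214, -0.666, 0, 0.00158, -0.0166, 0], [0.214, -0.666, 0, 0.00158, -0.0166, 0]]]'

```text
time: 11.47
tool_pos: [0.5562, 0.131, 0.2823]
tool_rot: [2.984, 0.211, 2.585]
ft_force: [0.2, 1.0, -0.8]
grip_width: 0.384
grasp_force: 35.0
```

Call:
apply_moves --moves '[[[0.05, 0.005, -0.19, 0, 0, 0], [0.07, 0.007, -0.26, 0, 0, 0], [0.07, 0.007, -0.26, 0, 0, 0], [0.07, 0.007, -0.26, 0, 0, 0], [0.07, 0.007, -0.26, 0, 0, 0], [0.035, 0.004, -0.13, 0, 0, 0], [0, 0, 0, 0, 0, 0], [0, 0, 0, 0, 0, 0]]]'

```text
time: 12.13
tool_pos: [0.5706, 0.1343, 0.2274]
tool_rot: [2.985, 0.209, 2.586]
ft_force: [0.4, -0.3, -1.0]
grip_width: 0.386
grasp_force: 35.0
```

```bash
cat > look.py <<'E'
from h import *
import sys
from scipy.spatial.transform import Rotation as Ro
s=ctrl.get_state();print("T",np.round(s["tool_pos"],4),s["tool_rot"],s["ft_force"])
R=Ro.from_euler("xyz",s["tool_rot"]).as_matrix();print("toolz",R[:,2].round(4),"want",[.2577,.0245,-.9659])
foot=s["tool_pos"]+.1*R[:,2];print("foot",foot.round(4))
o=np.zeros((560,800,3),np.uint8)
for i,n in enumerate(("top","side")):
  c=ctrl.camera(n);u,v=px(c,foot);print(n,"foot px",u,v,"spot px",px(c,[.6031,.1372,.1087]))
  x0,y0=int(u)-25,int(v)-35;print(" origin",x0,y0)
  o[:,400*i:400*i+400]=cv2.resize(np.array(c["pixels"])[y0:y0+70,x0:x0+50,::-1],(400,560),interpolation=cv2.INTER_CUBIC)
  for t in("probe_tip","check_spot"):
    for d in ctrl.mark_of(c,t)[:2]:
      X=w(c,d["location"]);print(n,t,round(d["p"],2),X.round(4),px(c,X))
cv2.imwrite("pics/"+sys.argv[1],np.clip(o*1.4,0,255).astype(np.uint8))
E
python3 look.py h1.png
```

```text
T [0.5706 0.1343 0.2274] [2.98507009 0.2088713  2.58630203] [ 0.36774087 -0.30608452 -1.03103856]
toolz [ 0.2562  0.0245 -0.9663] want [0.2577, 0.0245, -0.9659]
foot [0.5962 0.1368 0.1307]
top foot px 332.9 172.4 spot px [332.4 171.4]
 origin 307 137
side foot px 344.3 202.4 spot px [346.7 209.3]
 origin 319 167
side probe_tip 0.43 [0.5974 0.1384 0.1303] [344.7 202. ]
side check_spot 0.63 [0.6046 0.1415 0.1077] [347.1 208.2]
```

View pics/h1.png

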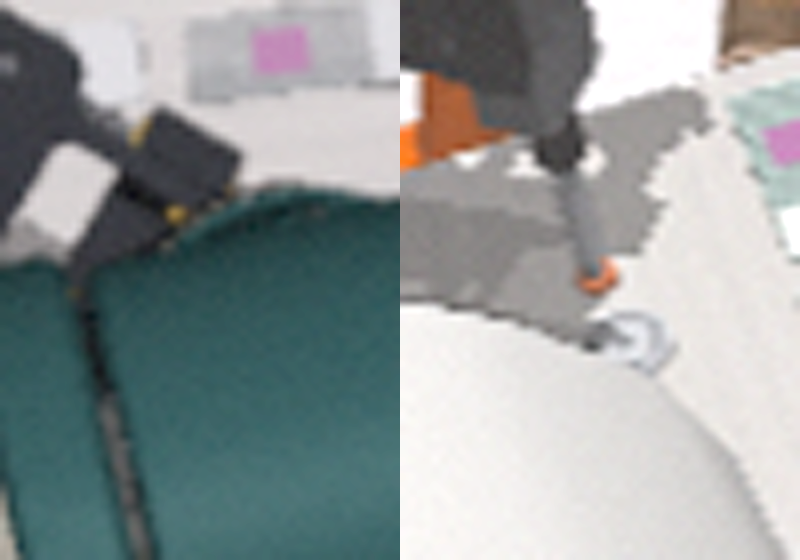

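```bash
python3 - <<'E'
from h import *
c=ctrl.camera("side");im=np.array(c["pixels"]).astype(int)
a=cv2.imread("pics/side1.png")[:,:,::-1].astype(int)
X=np.array([.6031,.1372,.1087]);ex=np.array([.9616,.0916,.2588]);ey=np.array([-.0948,.9955,0])
f=lambda X:np.array(px(c,X))
print("per mm upslope",(f(X+.05*ex)-f(X))/50,"per mm ey",(f(X+.05*ey)-f(X))/50,"normal",(f(X+.05*np.cross(ex,ey))-f(X))/50)
m=(im[...,0]-im[...,2]>45)&(im[...,0]>90);ys,xs=np.nonzero(m[190:210,333:355]);ws=(im[...,0]-im[...,2])[190:210,333:355][ys,xs]
print("orange",len(xs),np.average(xs,weights=ws)+333,np.average(ys,weights=ws)+190,xs.min()+333,xs.max()+333,ys.min()+190,ys.max()+190)
for r in range(196,207):print(r,(im[r,336:352,0]-im[r,336:352,2]))
o=np.zeros((520,780,3),np.uint8)
for i,q in enumerate((a,im)):
  o[:,390*i:390*i+390]=cv2.resize(q[192:218,336:355+.5.__int__()+0][:, :19].astype(np.uint8),(390,520),interpolation=cv2.INTER_CUBIC)[:,:,::-1]
cv2.imwrite("pics/disc.png",np.clip(o*1.5,0,255).astype(np.uint8))
g=a.sum(2)
for r in range(202,218):print(r,g[r,338:358])
E
```

```text
per mm upslope [ 0.422 -0.13 ] per mm ey [-0.094 -0.288] normal [-0.09  -0.308]
orange 9 343.6876033057851 201.3702479338843 341 345 200 202
196 [ 5  4  3  2  0  0 -2 -2  3  6  2  3  4  4  6  7]
197 [ 3  3  6  2 -1 -2  0  0  0  4  1  3  3  3  5  5]
198 [ 1  2  3  4  2 -2 -1 -2 -2  0  2  2  4  6  6  7]
199 [ 3  6  5  4  3 -1 -4  6 43 28  2  3  5  5  4  5]
200 [ 4  5  3  4  7 13  4 -7 48 67 26  5  7  3  3  5]
201 [ 2  6  1  1 10 25 16  9 65 86 21  3  4  5  6  6]
202 [ 1  5  4  1  6 49 82 83 73 52 14  3  5  6  5  4]
203 [ 3  4  4  3  2 14 37 44 33 19  7  3  6  6  4  5]
204 [ 2  4  5  4  3  2  6 10  8  6  4  4  4  3  5  4]
205 [ 4  4  3  3  3  3  3  5  4  3  1  0 -1  3  5  5]
206 [ 3  5  3  5  4  5  5  4 -1 -5 -5 -3 -4 -2 -4 -2]
202 [466 471 467 467 465 462 460 474 480 484 480 472 468 475 473 473 468 467
 477 473]
203 [468 467 466 462 466 462 457 470 473 478 474 478 464 468 472 470 467 471
 474 476]
204 [465 468 473 463 467 465 460 461 478 480 479 477 474 468 475 480 470 468
 468 473]
205 [465 464 471 467 466 467 462 469 466 478 475 474 470 475 477 478 468 469
 465 471]
206 [466 464 465 
[... 326 characters left out ...]
469]
210 [453 451 445 455 408 403 469 467 422 422 459 470 411 401 411 396 468 476
 471 467]
211 [459 456 450 451 452 432 441 470 467 466 469 438 431 429 396 440 472 475
 473 469]
212 [458 459 459 454 455 449 445 437 424 389 353 409 428 365 411 478 469 473
 473 468]
213 [459 457 457 456 451 448 448 446 438 436 423 393 370 408 471 475 468 478
 476 470]
214 [460 459 455 451 455 452 451 454 444 433 452 432 423 441 482 477 466 467
 469 476]
215 [461 458 458 455 458 451 446 449 443 446 443 440 442 418 444 474 471 463
 472 475]
216 [466 460 461 454 462 454 453 443 447 441 445 447 441 430 428 452 474 473
 475 468]
217 [465 465 454 458 457 456 448 454 449 448 443 444 442 438 430 427 451 476
 469 471]
```

View pics/disc.png

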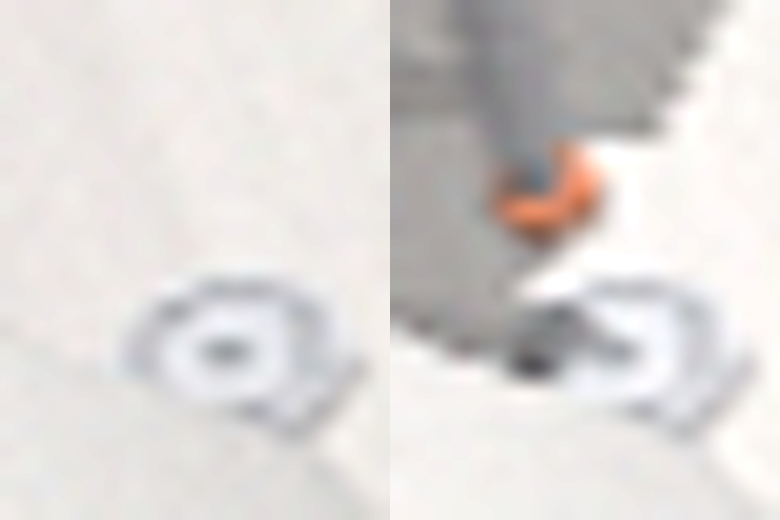

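Side view: the dot is at (346.57,209.25), which agrees with the top-derived spot at (346.7,209.3). The orange foot's middle is about 0.7 px left of the prediction, so it sits about 2 mm downslope. I'll correct that on the approach and look again close up.

Call:
apply_moves --moves '[[[0.04, 0, -0.1, 0, 0, 0], [0.04, 0, -0.1, 0, 0, 0], [0.04, 0, -0.1, 0, 0, 0], [0.04, 0, -0.1, 0, 0, 0], [0, 0, 0, 0, 0, 0], [0, 0, 0, 0, 0, 0], [0, 0, 0, 0, 0, 0]]]'

```text
time: 13.07
tool_pos: [0.5773, 0.1337, 0.2121]
tool_rot: [2.984, 0.21, 2.585]
ft_force: [0.8, 1.0, -0.7]
grip_width: 0.381
grasp_force: 35.0
```

```bash
cat > foot.py <<'E'
from h import *
from scipy.spatial.transform import Rotation as Ro
s=ctrl.get_state();R=Ro.from_euler("xyz",s["tool_rot"]).as_matrix();F=s["tool_pos"]+.1*R[:,2]
S=np.array([.6031,.1372,.1087]);n=-np.array([.2577,.0245,-.9659]);ex=np.array([.9616,.0916,.2588]);ey=np.array([-.0948,.9955,0])
d=(F-S)*1000;print("toolz",R[:,2].round(4),"T",s["tool_pos"].round(4),"rel mm ex,ey,n",np.round([d@ex,d@ey,d@n],2),"Fn",np.round(s["ft_force"]@n,2),s["ft_force"].round(2))
o=[]
for _ in range(3):
  c=ctrl.camera("side");im=np.array(c["pixels"]).astype(int);o.append(im)
im=np.mean(o,0);q=np.round(im[...,0]-im[...,2]).astype(int);g=np.round(im.sum(2)).astype(int)
print("pred face px",px(c,F),"mid foot",px(c,F+.002*n))
u,v=map(int,px(c,F))
print("cols",u-5,"..")
for r in range(v-6,v+6):print(r,q[r,u-5:u+7],g[r,u-5:u+7])
E
python3 foot.py
```

```text
toolz [ 0.2575  0.0245 -0.966 ] T [0.5773 0.1337 0.2121] rel mm ex,ey,n [ 1.65 -1.    6.63] Fn -0.94 [ 0.79  1.05 -0.73]
pred face px [346.9 207.4] mid foot [346.8 206.8]
cols 341 ..
201 [ 3  0 -2 -2 -1  2  5  5  5  6  5  5] [311 269 272 297 302 416 510 503 500 498 506 500]
202 [ 3  2 -1 -2 -2  1  4  5  4  5  5  5] [332 296 259 291 298 384 482 503 495 496 504 504]
203 [ 3  2  0 -2 -2 -1  2  5  6  5  4  3] [337 310 271 285 295 350 455 505 498 495 499 501]
204 [ 3  3  0 -3 -4 11 11  2  3  5  5  4] [340 315 269 276 296 357 466 514 504 498 494 497]
205 [ 3  4  6  2 -5 33 54 18  0  3  5  6] [314 325 300 261 274 305 379 472 500 494 499 497]
206 [ 4  4 20 14 -7 32 81 38 -6 -4 -1  4] [314 302 254 228 257 291 325 383 408 447 495 500]
207 [ 1  1 22 54 75 92 81 18 -4 -6 -5  1] [316 304 273 259 311 343 305 338 408 389 436 495]
208 [ 2 -3  6 41 59 57 41  4 -6 -5 -6 -2] [305 291 246 236 264 263 250 374 484 427 416 490]
209 [ 1 -1 -1  9 21 23  7 -4 -4 -4 -5 -3] [281 243 234 247 229 201 222 373 485 433 423 471]
210 [ 1  0 -1 -3 -2  0 -3 -4 -3 -3 -6 -4] [372 220 226 250 253 227 354 471 497 430 426 431]
211 [ 3  3  2 -2 -1 -3 -4 -3 -3 -3 -3 -1] [478 469 456 426 334 357 476 499 469 459 447 406]
212 [ 4  2  3  4  2  0 -2 -4 -4 -5  0  5] [480 482 480 479 456 445 411 372 432 449 386 438]
```

The foot projects to within about 0.5 mm of the dot. I'll shift it 0.5 mm upslope and descend in force-checked steps. Free reading is Fn ≈ -0.95 N, so the target is about +2.55 N.

Call:
apply_moves --moves '[[[0.0225, 0.001, -0.059, 0, 0, 0], [0.0225, 0.001, -0.059, 0, 0, 0], [0, 0, 0, 0, 0, 0], [0, 0, 0, 0, 0, 0], [0, 0, 0, 0, 0, 0]]]'

```text
time: 13.63
tool_pos: [0.5791, 0.1338, 0.2075]
tool_rot: [2.984, 0.21, 2.585]
ft_force: [1.0, 0.0, -0.7]
grip_width: 0.386
grasp_force: 35.0
```

Call:
apply_moves --moves '[[[0.0065, 0.0006, -0.024, 0, 0, 0], [0, 0, 0, 0, 0, 0], [0, 0, 0, 0, 0, 0], [0, 0, 0, 0, 0, 0]]]'

```text
time: 13.97
tool_pos: [0.5794, 0.1339, 0.2066]
tool_rot: [2.984, 0.21, 2.585]
ft_force: [0.5, 0.7, -1.5]
grip_width: 0.387
grasp_force: 35.0
```

Call:
apply_moves --moves '[[[0.0065, 0.0006, -0.024, 0, 0, 0], [0, 0, 0, 0, 0, 0], [0, 0, 0, 0, 0, 0], [0, 0, 0, 0, 0, 0]]]'

```text
time: 14.3
tool_pos: [0.5798, 0.1339, 0.206]
tool_rot: [2.984, 0.21, 2.585]
ft_force: [-0.7, -0.3, -0.3]
grip_width: 0.384
grasp_force: 35.0
```

```bash
python3 foot.py; python3 foot.py|head -1
```

```text
toolz [ 0.2582  0.0246 -0.9658] T [0.5798 0.1339 0.206 ] rel mm ex,ey,n [ 2.55 -1.04  0.06] Fn -0.07 [-0.72 -0.3  -0.27]
pred face px [347.9 209.2] mid foot [347.7 208.6]
cols 342 ..
203 [ 1  0 -2 -2 -2  2  6  5  4  5  4  4] [307 264 270 296 308 425 511 502 494 499 505 500]
204 [ 2  0 -3 -2 -2  2  3  4  7  5  4  5] [308 276 264 298 299 420 517 507 498 498 500 502]
205 [ 5  1 -1 -2 -4 -3 -1  1  3  5  5  5] [308 284 263 289 296 352 434 484 495 494 499 504]
206 [ 3  1 -3 -2 -3  7  4 -6 -5 -1  3  7] [313 289 269 279 297 315 370 407 432 479 501 500]
207 [ 1 -2  2  1 -7 46 63 18 -8 -5  1  6] [314 280 234 252 281 312 371 405 372 423 496 500]
208 [-1  0 16 11 -9 34 77 24 -7 -5 -2  3] [289 261 231 234 274 306 317 417 434 421 488 500]
209 [-1  2 45 58 62 91 78  9 -6 -5 -3  3] [237 229 271 263 282 341 283 389 438 424 471 471]
210 [-2 -3 12 32 43 53 39  7 -5 -6 -3  2] [222 216 233 206 215 229 281 428 437 430 430 419]
211 [ 5  2 -3 -1 16  6 -5 -4 -5 -2 -1  4] [470 458 426 328 266 407 494 466 462 448 408 456]
212 [ 2  2  3  1  1 -1 -6 -6 -5  1  3  6] [483 479 476 455 442 412 369 436 448 387 441 500]
213 [ 3  2  2  3  3  3  1 -1 -2  4  7  6] [480 476 474 473 470 468 446 412 385 438 501 503]
214 [4 4 4 3 5 3 3 3 2 2 6 5] [478 471 476 472 470 470 467 460 443 468 505 498]
toolz [ 0.2582  0.0246 -0.9658] T [0.5798 0.1339 0.2059] rel mm ex,ey,n [ 2.52 -1.03 -0.02] Fn 0.49 [-0.24 -0.47  0.43]
```

Horizontally the foot matches the dot. Both the bottom edge and the grasp offset suggest it is about 1 mm too far left, so I'll lift 2 mm, shift right 1 mm and come back down.

Call:
apply_moves --moves '[[[-0.013, -0.001, 0.048, 0, 0, 0], [0.0025, -0.025, 0, 0, 0, 0], [0, 0, 0, 0, 0, 0], [0, 0, 0, 0, 0, 0], [0, 0, 0, 0, 0, 0]]]'

```text
time: 15.02
tool_pos: [0.5791, 0.1328, 0.2073]
tool_rot: [2.984, 0.21, 2.585]
ft_force: [0.1, 0.2, -1.0]
grip_width: 0.382
grasp_force: 35.0
```

```bash
python3 foot.py|head -2; for i in 1 2 3 4; do python3 foot.py|head -1|sed 's/.*Fn//'; done
```

```text
toolz [ 0.2574  0.0244 -0.966 ] T [0.5791 0.1328 0.2073] rel mm ex,ey,n [ 1.98 -2.13  1.55] Fn -0.95 [ 0.1   0.19 -0.95]
pred face px [347.6 209.2] mid foot [347.5 208.6]
 -0.33 [ 0.07 -0.11 -0.32]
 -1.71 [ 0.5  -0.97 -1.66]
 -0.82 [ 0.18 -1.2  -0.83]
 -2.6 [ 0.07  0.06 -2.67]
```

Call:
apply_moves --moves '[[[0.013, 0.001, -0.048, 0, 0, 0], [0.0065, 0.0006, -0.024, 0, 0, 0], [0, 0, 0, 0, 0, 0], [0, 0, 0, 0, 0, 0], [0, 0, 0, 0, 0, 0]]]'

```text
time: 16.18
tool_pos: [0.5803, 0.133, 0.2051]
tool_rot: [2.983, 0.211, 2.585]
ft_force: [-0.5, -0.6, 1.3]
grip_width: 0.386
grasp_force: 35.0
```

```bash
python3 foot.py; for i in 1 2 3 4; do python3 foot.py|head -1|sed 's/.*Fn//'; done
```

```text
toolz [ 0.2584  0.0246 -0.9657] T [0.5803 0.133  0.2051] rel mm ex,ey,n [ 2.68 -2.05 -0.92] Fn 1.37 [-0.51 -0.57  1.27]
pred face px [348.1 209.8] mid foot [348.  209.2]
cols 343 ..
203 [ 0 -1 -1 -3  3  5  5  4  4  4  4  6] [265 270 293 303 421 512 499 494 499 503 502 499]
204 [ 0 -2 -2 -3  2  4  5  5  5  3  5  7] [284 264 290 299 385 484 506 496 497 504 502 496]
205 [ 2 -2 -2 -3 -1 -2  1  3  5  5  5  6] [292 272 283 300 349 436 489 496 493 498 503 496]
206 [ 2 -1 -3 -3 -4 -6 -4 -3 -2  4  7  6] [293 262 276 299 296 350 409 434 473 494 501 498]
207 [-2 -1 -2 -5  9 36 17 -9 -5  3  7  7] [275 241 268 294 277 329 407 374 423 495 503 501]
208 [-3 10 11 -7 31 85 41 -7 -5 -2  4  6] [271 248 243 271 300 342 423 412 418 493 501 502]
209 [-4 35 58 21 66 89 31 -2 -6 -3  1  6] [278 321 267 225 295 316 356 387 423 471 473 501]
210 [-3  8 41 66 65 45 10 -7 -6 -4  2  5] [225 248 243 276 262 249 400 433 428 429 422 500]
211 [ 1  2 14 35 30  7 -5 -4 -5  0  4  6] [459 397 282 232 287 415 465 461 448 410 459 497]
212 [ 3  2  0  0 -1 -4 -5 -4 -1  4  7  6] [481 475 455 436 399 363 431 451 390 439 498 496]
213 [ 2  3  2  3  3  1 -1 -3  5  7  7  7] [478 475 472 475 467 448 416 385 439 501 504 497]
214 [4 3 3 4 3 4 2 2 2 7 5 5] [477 477 472 473 468 465 461 442 466 505 505 498]
 0.52 [ 0.02 -0.24  0.54]
 0.95 [-0.12 -0.28  0.95]
 1.73 [-0.24  0.86  1.75]
 1.04 [ 0.74 -0.19  1.27]
```

The foot is in contact at about 2.3 N and its centre is on the dot within about 0.3 mm. Pressing 2 mm further to reach half travel.

Call:
apply_moves --moves '[[[0.0065, 0.0006, -0.024, 0, 0, 0], [0.0065, 0.0006, -0.024, 0, 0, 0], [0, 0, 0, 0, 0, 0], [0, 0, 0, 0, 0, 0], [0, 0, 0, 0, 0, 0], [0, 0, 0, 0, 0, 0]]]'

```text
time: 17.43
tool_pos: [0.5807, 0.133, 0.203]
tool_rot: [2.984, 0.21, 2.585]
ft_force: [-0.1, 0.7, 2.7]
grip_width: 0.381
grasp_force: 35.0
```

```bash
for i in 1 2 3 4 5 6 7 8; do python3 foot.py|head -1|sed 's/.*rel//'; done; python3 look.py h2.png
```

```text
mm ex,ey,n [ 2.51 -2.05 -3.04] Fn 2.6 [-0.08  0.69  2.68]
 mm ex,ey,n [ 2.45 -2.06 -3.09] Fn 2.84 [-0.37  0.64  2.85]
 mm ex,ey,n [ 2.43 -2.06 -3.12] Fn 2.22 [-0.14  0.41  2.27]
 mm ex,ey,n [ 2.43 -2.06 -3.13] Fn 3.23 [0.31 1.53 3.47]
 mm ex,ey,n [ 2.43 -2.04 -3.13] Fn 2.4 [0.59 0.62 2.66]
 mm ex,ey,n [ 2.46 -2.04 -3.11] Fn 2.45 [0.62 1.29 2.73]
 mm ex,ey,n [ 2.44 -2.02 -3.12] Fn 2.02 [0.81 0.25 2.32]
 mm ex,ey,n [ 2.42 -2.02 -3.13] Fn 2.53 [1.3  0.75 2.98]
T [0.5806 0.133  0.2028] [2.98384778 0.21014759 2.58509972] [0.90046537 0.313833   3.45789796]
toolz [ 0.2579  0.0246 -0.9659] want [0.2577, 0.0245, -0.9659]
foot [0.6064 0.1354 0.1062]
top foot px 333.1 170.2 spot px [332.4 171.4]
 origin 308 135
side foot px 348.2 210.5 spot px [346.7 209.3]
 origin 323 175
side check_spot 0.41 [0.605  0.1416 0.1067] [347.3 208.5]
```

View pics/h2.png

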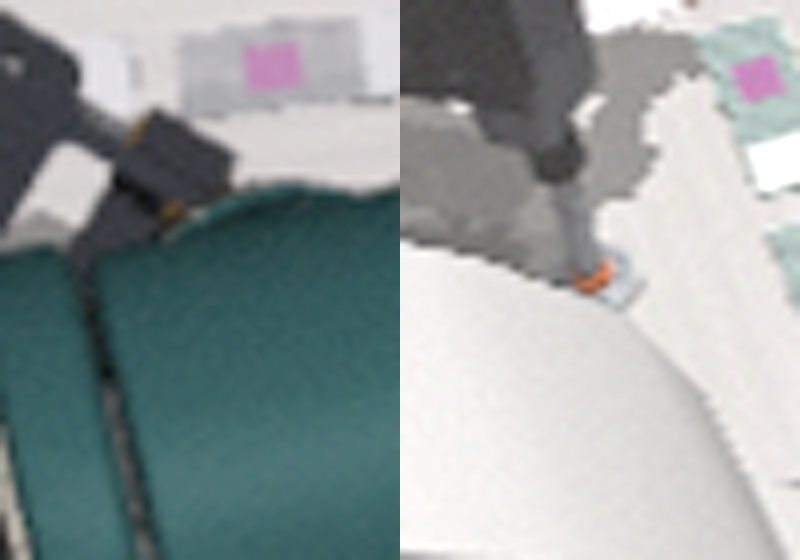

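The foot sits at about (346.6,209.2), on the dot at (346.6,209.25). Spring force is about 3.7 N, roughly half travel, and the tool axis matches the plate normal. Handing in.

```bash
python3 -c "
from workcell import ctrl
print(ctrl.job_done())"
```

```text
the job is handed in; nothing more can be done
None
```

The job is handed in, with no verdict returned: the drawer is shut, and the thermometer is still held on the disc centre, square to the plate, at about 3.7 N, roughly half its spring travel; I estimate it is within about 0.5 mm of the centre.

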